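Re-arm the garment steamer and set its click dial to five

TASK

The garment steamer has switched itself off. Turn its black dial back anticlockwise to the off stop so that it re-arms, then turn it clockwise, count to the fifth click and let go with the dial resting there, without ever going on to the sixth. The dial locks at off: push it down while you bring it into off and again to get out, hold it with a moderate grip and never force it against its lock or stop. Leave the other things on the shelf where they are.

Things in the scene. Friction and masses are not known exactly. Their poses are not given: they have to be found in the camera images.
- station: White plastic garment steamer base, fixed, 280 (x) x 200 (y) x 90 mm high. Origin: centre of its underside. A clear water tank (top 120 mm above the shelf, its blue cap 132 mm) is on the -x end; its wall stands 90 mm from the dial's axis. The dial is on the top face, its vertical axis at (+50, 0) mm in this frame.
- station_off (a point): Red mark, 10 x 8 mm, on the base's top face (91 mm up), 49 mm from the dial's axis on its +x side: the dial's white pointer points at it at off. No other position is marked; clicks must be counted from here. Turning clockwise from above, a click comes every 30 degrees, up to the eighth.
- dial_grip (a point): Grip point on the dial's axis, 124 mm above the shelf. The dial: black skirt 64 mm across, 10 mm thick (top 102 mm above the shelf), with an upright grip bar 58 mm long, 14 mm thick, 26 mm high (top 128 mm above the shelf). This point is 22 mm above the skirt. Its x axis runs along the bar to the white-tipped pointer end, z up. It turns and sinks with the dial.
- dial (a joint): Dial angle, rad: 0 at off, growing clockwise from above; clicks 0.524 apart, the fifth at 2.618; starts on the first to fourth. Stop at -0.03. Leaving a click takes up to about 0.14 N m, fading to 0 half way, then it snaps into the next. Off is locked: leave it only pushed down. Below 0.4 rad on the way in, a ramp forces the dial down 4.5 mm and it pops up at off: push it down meanwhile.
- dial_push (a joint): How far the dial is pushed down, m: 0 up, 0.0065 at the bottom stop. A spring holds it up with 3 N at the top, 7 N at the bottom. From 0.0045 on the lock at off is free; past about 0.3 rad the push is not needed. Elsewhere the dial turns pushed or not. A firm gripper can break the lock or stop: keep the twist under 1 N m, the grip within 50 N.
- steamer_head: Loose black plastic steamer head lying on the shelf beside the base, about 190 x 75 x 50 mm. Origin: centre of its underside. Must not be moved.
- stay_box: Loose clear acrylic box of collar stays, 112 x 82 x 39 mm, lid closed. Origin: centre of its underside. Must not be moved.
- clip_tray: Loose silver aluminium tray of clips, 140 x 90 x 22 mm. Origin: centre of its underside. Must not be moved.
- hanger_clip: Fixed spring clip on the shelf holding a blue plastic trouser hanger 300 mm long (along x), top of its hook 73 mm above the shelf. Origin: centre of its underside. Not part of the work.

How it is judged (in metres and radians):
On the way:
1. the dial is turned back to the off stop (within 0.12 rad) (value of joint dial below 0.12 rad), for 0.2 s.
At the end, for the whole second after the job is handed in: After having been at the off stop, the dial rests, up and still, in the fifth click: 2.618 rad within 0.15 rad (value of joint dial between 2.468 and 2.768 rad and velocity of joint dial between -0.1 and 0.1 rad/s and value of joint dial_push below 0.0015 m); the robot touches nothing.
It fails at once if the dial goes on towards the sixth click (past 2.98 rad) (value of joint dial above 2.98 rad).
It fails at once if the dial is forced (the fingers bear on it with over 220 N in all, the grip of both included) (contact force between the fingers and station above 220 N).
It fails at once if the steamer head is moved more than 20 mm (distance of steamer_head from where it was at the start of the episode above 0.02 m).
It fails at once if the box of collar stays is moved more than 20 mm (distance of stay_box from where it was at the start of the episode above 0.02 m).
It fails at once if the clip tray is moved more than 20 mm (distance of clip_tray from where it was at the start of the episode above 0.02 m).
It also fails if it takes over 72 s, if anything falls off the work surface, if the arm or the gripper's body presses on something with over 40 N, if the wrist force passes 120 N, or if a joint passes its speed limit or range.

ROBOT

A 6-joint arm with a two-finger parallel gripper is mounted at the origin on the work surface. World frame = base frame: x ahead of the robot, y to its left, z up, the work surface at z = 0. Lengths are in mm, angles in rad, forces in N, time in s.
With the tool pointing down it reaches from about 275 to 825 mm from the base axis. Payload 4.9 kg.
Tool frame: the origin (TCP) lies at the very end of the fingers, on their centre line; the grasp point (between the pads) lies 19 mm behind it; z points along the fingers, y is the line along which they close (so a half turn about z gives the same grasp; the last joint's range is limited). The gripper opens to 85 mm and grips with 20 to 120 N. Pads are 22 mm wide; open, the fingers measure 114 mm over their backs; the gripper's body (76 mm by 85 mm) begins 54 mm behind the grasp point. The pads swing forward as they close: fully open they stand 13 mm farther back than shut.
Start: joints at [-1.281, 0.326, -0.193, 1.052, 0, 1.437], TCP at [226.188, -501.356, 231.281] pointing down, gripper open.
Joint ranges: [-2.65, 2.65], [-0.97, 1.79], [-1.3, 1.35], [-1.93, 2.1], [-1.47, 1.37], [-3.14, 3.14]. Speed limits (rad/s): [2.57, 2.57, 3.14, 3.14, 3.14, 3.14].

INTERFACE

Orientations are given as [roll, pitch, yaw] about the fixed x, y, z axes, in that order (R = Rz(yaw) Ry(pitch) Rx(roll)).
In Python, from bench import bot, solve_ik, imaging gives the robot as it stands. Calls block until the motion is done:
- bot.move_ptp(position, orientation): joint-space move of the TCP to a pose.
- bot.movel(position, rot=None, max_speed=150, threshold=None): straight line of the TCP; rot=None keeps the orientation; max_speed is the mean speed in mm/s. With threshold (N) it stops when the force on the tool has changed by that much, and returns True; else False.
- bot.move_j(angles): joint-space move.
- bot.grip(opening, effort=None): opening from 0.0 (shut) to 1.0 (fully open); effort is the grip in N (None keeps the last); returns when the fingers have stopped.
- bot.dwell(seconds).
- solve_ik(position, orientation): joint angles nearest the present ones, or None.
- bot.get_state(): the state.
- imaging.capture(name): name is "side" or "top"; returns the picture (480x640x3 uint8, blue, green, red); there is no depth.
- imaging.camera_model(name): a dict with "K" (3x3 intrinsics, pixels), "k1" (the pictures are not rectified: a ray, as slopes to the right and down, at radius r is drawn at 1 + k1 r^2 times it, then the intrinsics apply), "position" and "rotation" of the camera in the world. Camera axes: x right, y up, looking along -z (the intrinsics and any distortion apply to the point x, -y, -z); pixel columns grow to the right and rows downward; lengths in mm; the calibration is good to about 2 mm. A picture is of the moment at which its call begins. camera_model takes no time and is no camera call.
A pose or a line that the arm cannot do raises bot.IKError and nothing moves.
- bot.sign_off(): hands the job in; it is judged then, once.
The state is a dict: "t": time; "qpos": joint angles; "joint_velocities": joint speeds; "effort": joint torques, N m; "tcp_pos": TCP position; "orientation": TCP orientation; "contact_force": force on the tool from outside, world axes, zero at the start; "wrist_torque": the same for the moment, N m; "opening": opening from 0.0 (shut) to 1.0 (fully open); "gripper_force": force on a finger pad.
Only numpy, scipy, OpenCV 4.12 (cv2) and the standard library are available. Lean on these libraries where they do the work, as an engineer would, in place of code of your own. Each camera call takes 0.05 s, during which the arm holds its last target. There are 200 camera calls.

## Working session

There is one attempt and no reset: what is moved stays moved. The work goes in short steps, each a Python script; the robot and the scene stay as the last script left them, time stands still between calls to the robot, and variables do not carry over. Pictures are saved under pics/ and viewed, at most 10 in all, crops included, and the job is handed in when it is done.

```bash
mkdir -p pics; ls; python3 - <<'E'
from bench import bot, imaging
import cv2
for n in("side","top"):
    cv2.imwrite(f"pics/{n}0.png",imaging.capture(n)); m=imaging.camera_model(n); print(n,m)
s=bot.get_state();print(s)
E
```

```text
pics
side {'K': array([[498.8931769 ,   0.        , 310.27977808],
       [  0.        , 498.8931769 , 242.47003982],
       [  0.        ,   0.        ,   1.        ]]), 'k1': -0.08845900344890129, 'position': array([-258.50467667,  762.63683489,  743.6951576 ]), 'rotation': array([ 1.02448958e+00, -3.61100911e-05, -2.35811364e+00])}
top {'K': array([[561.80138283,   0.        , 311.10106412],
       [  0.        , 561.80138283, 243.95521017],
       [  0.        ,   0.        ,   1.        ]]), 'k1': -0.17701126135946776, 'position': array([ 274.87362358,   42.29959858, 1692.59079354]), 'rotation': array([ 0.14029929,  0.00971671, -1.57325599])}
{'t': 0.1, 'qpos': array([-1.28120448e+00,  3.26872840e-01, -1.93468863e-01,  1.05202176e+00,
       -1.90669917e-06,  1.43656041e+00]), 'joint_velocities': array([-0.00139233, -0.00121237,  0.00023524,  0.00053463, -0.00080789,
        0.00025138]), 'effort': array([ 1.12052512e-03, -4.44238901e+01,  2.63037962e+01,  7.85202370e-03,
       -1.79915355e-04,  1.15878942e-05]), 'tcp_pos': array([ 226.03041118, -500.83573434,  230.58417719]), 'orientation': array([-3.14003936e+00, -2.07845288e-04,  4.23827600e-01]), 'contact_force': array([-0.33979434,  0.33446922,  0.15573919]), 'wrist_torque': array([ 0.0307436 , -0.05660063, -0.01578543]), 'gripper_force': 0.0, 'opening': 0.999406348853684}
```

View pics/side0.png

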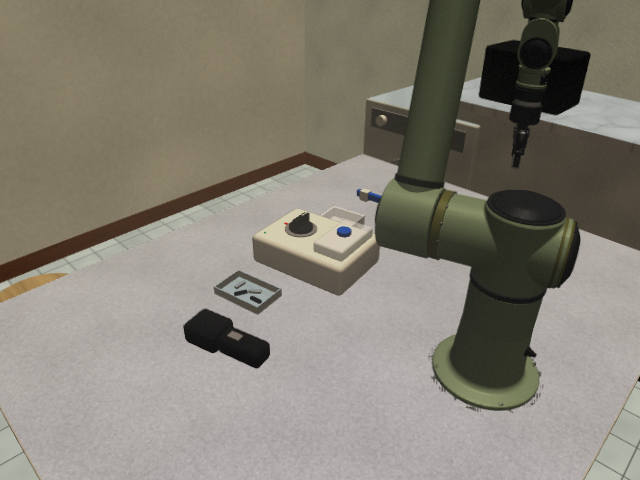

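View pics/top0.png

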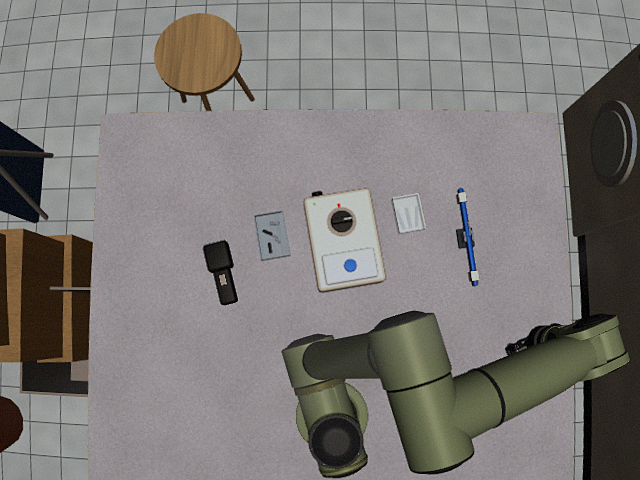

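The side view shows the dial at about (302,225), the red mark near (287,223) and the blue cap at (344,231). In the top view the dial is at (342,221), the red mark at (339,205) and the cap at (350,265). I'll zoom both in one picture.

```bash
cat > h.py <<'E'
import numpy as np, cv2
from scipy.spatial.transform import Rotation as R
from scipy.optimize import least_squares
from bench import imaging
F=np.diag([1.,-1,-1])
def cam(n):
    m=imaging.camera_model(n); r=np.array(m["rotation"])
    M=r if r.shape==(3,3) else R.from_euler('xyz',r).as_matrix()
    return m,M
def proj(n,p):
    m,M=cam(n); c=F@(M.T@(np.asarray(p,float)-m["position"])); s=c[:2]/c[2]
    s=s*(1+m["k1"]*(s@s)); return (m["K"]@[*s,1])[:2]
def ray(n,uv):
    m,M=cam(n); d=cv2.undistortPoints(np.array([[uv]],float),m["K"],np.array([m["k1"],0,0,0,0]))[0,0]
    return m["position"],M@(F@[*d,1])
def at_z(n,uv,z):
    o,d=ray(n,uv); return o+d*(z-o[2])/d[2]
def tri(**uv):
    n=list(uv); x0=at_z(n[0],uv[n[0]],100)
    s=least_squares(lambda p:np.concatenate([proj(k,p)-uv[k] for k in n]),x0)
    return s.x,np.abs(s.fun).max()
def zoom(img,u,v,w,h,k): return cv2.resize(img[v:v+h,u:u+w],None,fx=k,fy=k,interpolation=cv2.INTER_CUBIC)
E
python3 - <<'E'
from h import *
t=cv2.imread("pics/top0.png"); s=cv2.imread("pics/side0.png")
cv2.imwrite("pics/z0.png",np.hstack([zoom(t,300,180,90,120,4.4),zoom(s,250,200,90,120,4.4)])[:, :800])
for n,im in(("top",t),("side",s)):
    b,g,r=[im[...,i].astype(int) for i in range(3)]
    for nm,mask in(("red",(r-g>50)&(r-b>50)),("blue",(b-r>70))):
        k,l,st,c=cv2.connectedComponentsWithStats(mask.astype(np.uint8))
        print(n,nm,[(c[i].round(1),st[i,4]) for i in range(1,k) if st[i,4]>3 and 150<c[i][1]<290 and 250<c[i][0]<400])
E
```

```text
top red [(array([338.1, 205.1]), np.int32(9))]
top blue [(array([349.9, 264.9]), np.int32(118))]
side red [(array([285.7, 223.1]), np.int32(7))]
side blue [(array([358.8, 189.4]), np.int32(5)), (array([374.7, 194.6]), np.int32(25)), (array([343.7, 229.7]), np.int32(74))]
```

View pics/z0.png

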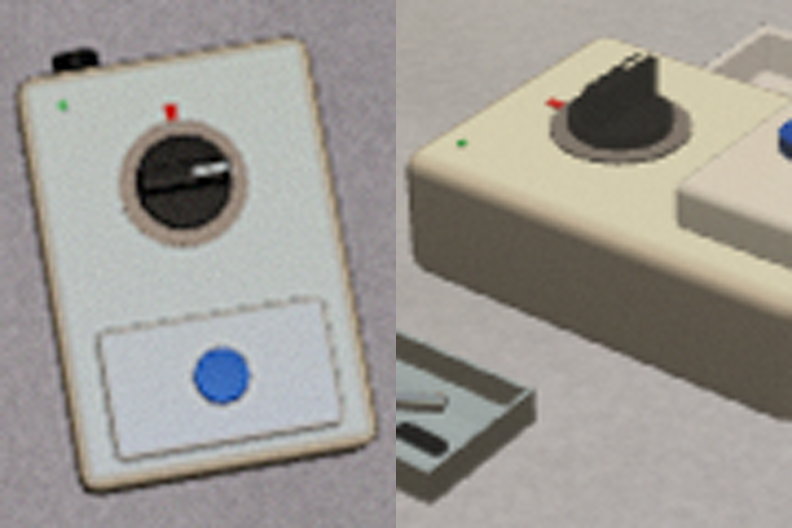

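The zoom shows the dial axis at top (341.8,221.6) and side (300.9,229.1). The white pointer's outer end is at top (351.8,218) and side (307.3,212.7), roughly 90° clockwise from the red mark, so the third click.

```bash
python3 - <<'E'
from h import *
ring=tri(top=(341.8,221.6),side=(300.9,229.1)); red=tri(top=(338.4,205.3),side=(285.9,223.3))
cap=tri(top=(349.9,264.9),side=(343.7,230.2)); tip=tri(top=(351.8,218.0),side=(307.3,212.7))
for n,p in dict(ring=ring,red=red,cap=cap,tip=tip).items(): print(n,p[0].round(1),round(p[1],2))
# station fit from both views: x,y,yaw ; points with known heights
obs={"top":{(50,0,91):(341.8,221.6),(99,0,91):(338.4,205.3)},"side":{(50,0,91):(300.9,229.1),(99,0,91):(285.9,223.3)}}
# corners of upper view (zoom): far-left, far-right, near-right, near-left outline
z=lambda a,b:(300+a/4.4,180+b/4.4)
obs["top"].update({(140,100,85):z(20,85),(140,-100,85):z(303,40),(-140,-100,85):z(374,440),(-140,100,85):z(90,490)})
def res(q):
    c,s=np.cos(q[2]),np.sin(q[2]); o=[]
    for n in obs:
        for (x,y,h),uv in obs[n].items(): o+=list(proj(n,[q[0]+c*x-s*y,q[1]+s*x+c*y,h])-uv)
    return o
f=least_squares(res,[500,0,0]); q=f.x; print("station",q,np.round(f.fun,1))
c,s=np.cos(q[2]),np.sin(q[2]); ax=np.array([q[0]+50*c,q[1]+50*s]); print("axis",ax, "dist tip/axis",np.linalg.norm(tip[0][:2]-ax), "dist red",np.linalg.norm(red[0][:2]-ax))
# pointer angle from white line at z=128 in top
a=at_z("top",z(192,172),128)[:2];b=at_z("top",z(228,167),128)[:2]
for v in(b-a,b-ax): print("bar yaw",np.degrees(np.arctan2(v[1],v[0])),"dial deg",np.degrees(q[2]-np.arctan2(v[1],v[0])),np.linalg.norm(v))
for k in(1,2,3,4):
    w=q[2]-k*np.pi/6; print(k,proj("top",[ax[0]+29*np.cos(w),ax[1]+29*np.sin(w),128]),proj("side",[ax[0]+29*np.cos(w),ax[1]+29*np.sin(w),128]))
for n,u in(("box",(408,213)),("tray",(271,236)),("head",(220,272)),("hanger",(467,237))): print(n,at_z("top",u,20))
E
```

```text
ring [567.  -31.5  88.7] 0.16
red [614.8 -22.   91.2] 0.2
cap [436.  -51.4 130.5] 0.0
tip [570.2 -58.5 126.4] 0.09
station [ 5.16065773e+02 -3.92514628e+01  1.63940197e-01] [-0.2  0.3  0.2  0.2 -2.1 -1.3  0.7 -2.1  2.2  0.8 -2.   1.2  0.5 -0.5
  0.8  0.1]
axis [565.39536652 -31.09112133] dist tip/axis 27.781587479001665 dist red 50.26140777053793
bar yaw -82.16107071235744 dial deg 91.55415208199469 23.454417038601424
bar yaw -80.83394623934629 dial deg 90.22702760898352 27.842114287572876
1 [345.62659628 210.11144299] [296.83516561 211.53326653]
2 [349.96297107 213.11982456] [302.44207559 211.096204  ]
3 [352.21318127 217.85000375] [307.73831598 212.02201169]
4 [351.76802046 223.04284346] [311.36159799 214.08577755]
box [ 605.14907841 -237.16541598   20.        ]
tray [535.84888293 178.93585417  20.        ]
head [427.05122781 332.03656451  20.        ]
hanger [ 530.71984102 -417.08042517   20.        ]
```

The measurements agree: ring z 89, mark z 91, tip z 126, axis at about (566,−31), station yaw 0.164. The dial is in the third click, so the bar is at about −81°. I'll grip with the tool yaw at +99° so the last joint has range for the whole turn, going above the dial first.

```bash
python3 - <<'E'
from h import *
from bench import bot, solve_ik
ax=[566,-31]; yaw0=0.164; Y=lambda d: yaw0-d+np.pi   # tool yaw for dial angle d
for d in(1.571,0,2.618):
    print(d,solve_ik([*ax,106],[np.pi,0,Y(d)]))
t=bot.get_state()["t"]
bot.move_ptp([*ax,200],[np.pi,0,Y(np.pi/2)]); bot.grip(0.6,30)
s=bot.get_state(); print(s["t"]-t,s["qpos"],s["tcp_pos"],s["orientation"],s["contact_force"],s["wrist_torque"])
bot.movel([*ax,150],max_speed=120); s2=bot.get_state(); print(s2["t"]-s["t"],s2["tcp_pos"],s2["contact_force"],s2["wrist_torque"])
im=imaging.capture("side"); tp=imaging.capture("top")
cv2.imwrite("pics/a1.png",np.hstack([zoom(im,230,140,130,160,3),zoom(tp,280,160,130,160,3)]))
E
```

```text
1.571 [-0.184924    0.46889988 -0.32115245  0.780744    0.          1.222076  ]
0 [-0.184924    0.46889988 -0.32115245  0.780744    0.         -0.348924  ]
2.618 [-0.184924    0.46889988 -0.32115245  0.780744    0.          2.269076  ]
2.5166999999999997 [-1.85319587e-01  3.79235886e-01 -1.97658392e-01  9.93859965e-01
 -4.40299573e-05  1.22186895e+00] [566.01255801 -31.2421603  200.01133124] [3.14156816e+00 5.57646046e-05 1.73440412e+00] [ 0.21184571 -0.19629973 -0.49905815] [-0.02819466 -0.01915961  0.05336056]
0.5666000000000002 [566.12690293 -31.00021529 150.21310017] [0.28714772 0.33455441 0.26421957] [ 0.05940796 -0.00895219  0.02675608]
```

View pics/a1.png

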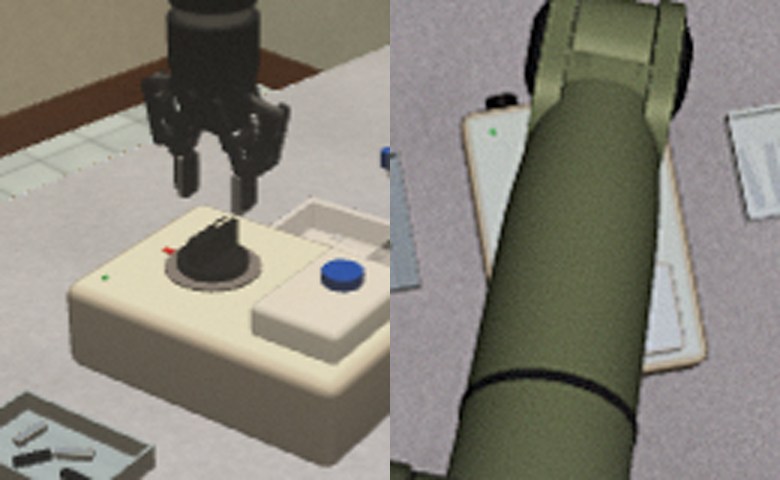

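The side view shows the open fingers at about (185,190) and (243,205) in the crop, straddling the bar, which points the same way as before. Next I descend and grip.

```bash
python3 - <<'E'
from h import *
from bench import bot
def rep(m):
    a=[bot.get_state() for _ in range(1)]; s=a[0]; print(m,round(s["t"],2),s["tcp_pos"].round(1),s["orientation"].round(3),"F",s["contact_force"].round(1),"T",s["wrist_torque"].round(2),round(s["opening"],3),round(s["gripper_force"],1))
rep("pre")
print(bot.movel([566,-31,107],max_speed=60,threshold=6)); rep("down")
bot.grip(0.3,30); rep("half")
bot.grip(0.0,30); rep("grip"); bot.dwell(.2); rep("grip2")
E
```

```text
pre 3.28 [566.8 -31.1 151. ] [3.140e+00 1.000e-03 1.735e+00] F [ 0.5 -0.5 -0.2] T [-0.01  0.03  0.07] 0.602 0.0
False
down 4.15 [566.2 -31.  107.1] [3.141 0.    1.735] F [-0.6 -0.8  0.9] T [-0.06  0.03  0.03] 0.606 0.0
half 4.52 [566.2 -31.  107.2] [3.141 0.    1.735] F [ 0.3 -0.8 -0.3] T [-0.02  0.03  0.01] 0.297 0.0
grip 4.77 [567.8 -30.8 107.6] [ 3.138 -0.     1.735] F [ 6.   1.1 -0.7] T [ 0.27 -1.03 -0.05] 0.154 37.0
grip2 4.97 [567.8 -30.8 107.5] [ 3.138 -0.     1.735] F [ 4.8  1.6 -1.4] T [ 0.36 -1.   -0.07] 0.153 37.0
```

The bar is gripped at an opening of 0.153 (about 13 mm) with a 37 N pad force. The arm yielded 1.7 mm in +x, so the axis is nearer x=568. I'll recentre and start turning back.

```bash
cat > m.py <<'E'
from h import *
from bench import bot
Y=lambda d: 0.164-d+np.pi
def rep(m):
    s=bot.get_state(); d=(0.164+np.pi-s["orientation"][2]+np.pi)%(2*np.pi)-np.pi
    print(m,"t%.2f"%s["t"],s["tcp_pos"].round(1),"d %.3f"%d,"F",s["contact_force"].round(1),"T",s["wrist_torque"].round(2),"op %.3f g %.1f"%(s["opening"],s["gripper_force"])); return s,d
def turn(ds,p):
    p=np.array(p,float)
    for d in ds:
        bot.movel(list(p),[np.pi,0,Y(d)],max_speed=100); s,_=rep("cmd %.2f"%d)
        if abs(s["wrist_torque"][2])>0.6 or np.linalg.norm(s["contact_force"])>35: print("STOP"); return False
    return True
E
python3 - <<'E'
from m import *
bot.movel([568,-30.8,107.5],max_speed=20); rep("c")
turn([1.45,1.25,1.05,0.85],[568,-30.8,107.5]); bot.dwell(.2); rep("end")
E
```

```text
c t5.22 [567.9 -30.7 107.6] d 1.571 F [0.4 0.2 0.7] T [ 0.08 -0.15  0.  ] op 0.150 g 37.3
cmd 1.45 t5.48 [568.1 -30.8 107.6] d 1.453 F [2.3 0.4 0.3] T [ 0.39 -0.37 -0.47] op 0.157 g 37.6
cmd 1.25 t5.83 [568.4 -30.6 107.6] d 1.253 F [ 3.6  1.3 -2.1] T [ 0.39 -0.73  0.02] op 0.155 g 37.0
cmd 1.05 t6.18 [568.7 -30.4 107.6] d 1.052 F [ 4.6  2.8 -1. ] T [ 0.45 -0.97 -0.05] op 0.158 g 36.9
cmd 0.85 t6.53 [569.  -30.3 107.6] d 0.852 F [ 4.7  2.4 -2.5] T [ 0.57 -1.03 -0.06] op 0.156 g 36.8
end t6.73 [569.  -30.3 107.6] d 0.852 F [ 5.6  3.1 -2.2] T [ 0.57 -1.03 -0.04] op 0.156 g 36.8
```

```bash
python3 - <<'E'
from m import *
p=[569.3,-30.1,107.5]
turn([0.7,0.53],p)
for z in(105.5,103.5,101.8): bot.movel([*p[:2],z],max_speed=15); rep("z%.1f"%z)
bot.dwell(.2); rep("e")
E
```

```text
cmd 0.70 t7.03 [569.2 -30.  107.5] d 0.704 F [ 3.2  1.3 -1.1] T [ 0.25 -0.68 -0.01] op 0.154 g 36.8
cmd 0.53 t7.35 [569.4 -29.8 107.6] d 0.534 F [ 1.7  3.1 -0. ] T [ 0.57 -0.52  0.08] op 0.157 g 37.2
z105.5 t7.63 [569.4 -29.8 105.6] d 0.531 F [2.9 4.2 3. ] T [ 0.82 -0.37  0.03] op 0.151 g 37.6
z103.5 t7.92 [569.4 -29.8 103.7] d 0.530 F [1.4 5.  4.9] T [ 0.93 -0.29  0.01] op 0.153 g 37.8
z101.8 t8.18 [569.4 -29.8 102.1] d 0.530 F [0.4 5.1 5.9] T [ 0.99 -0.14  0.06] op 0.157 g 37.9
e t8.38 [569.4 -29.8 102.1] d 0.530 F [0.8 4.9 5. ] T [ 1.01 -0.22  0.04] op 0.158 g 37.9
```

The push force of about 6 N at 5.5 mm matches the spring, so there is no slip. Now I turn into off while holding it down.

```bash
python3 - <<'E'
from m import *
p=[569.6,-29.6,101.5]
if turn([0.42,0.3,0.2,0.12,0.06,0.02],p):
    bot.dwell(.3); rep("off")
E
```

```text
cmd 0.42 t8.64 [569.5 -29.5 102. ] d 0.422 F [-0.7  4.7  7.1] T [ 0.93 -0.01 -0.38] op 0.154 g 38.6
cmd 0.30 t8.91 [569.5 -29.4 101.9] d 0.300 F [0.2 5.4 6.3] T [ 0.92 -0.15 -0.03] op 0.158 g 37.9
cmd 0.20 t9.16 [569.6 -29.2 101.9] d 0.200 F [-0.4  5.   6. ] T [ 0.96 -0.11  0.12] op 0.155 g 38.0
cmd 0.12 t9.41 [569.6 -29.  102. ] d 0.120 F [-0.9  5.4  8.3] T [ 1.1  -0.02  0.17] op 0.157 g 38.2
cmd 0.06 t9.66 [569.6 -28.9 101.8] d 0.060 F [0.8 5.1 3.1] T [ 1.03 -0.35  0.13] op 0.153 g 37.6
cmd 0.02 t9.91 [569.6 -28.9 102. ] d 0.020 F [0.3 6.9 7.8] T [ 1.18 -0.09  0.1 ] op 0.157 g 38.2
off t10.21 [569.6 -28.9 102.1] d 0.020 F [-0.5  6.1  7.6] T [ 1.27 -0.06  0.06] op 0.152 g 38.2
```

```bash
python3 - <<'E'
from m import *
p=[569.7,-28.9]
for z in(104.5,107.5): bot.movel([*p,z],max_speed=15); rep("z%.1f"%z)
bot.dwell(.3); rep("off up")
im=imaging.capture("side"); cv2.imwrite("pics/off.png",zoom(im,250,170,100,100,6))
E
```

```text
z104.5 t10.57 [569.6 -28.8 104.5] d 0.020 F [0.1 4.2 2.6] T [ 0.81 -0.01  0.12] op 0.155 g 37.4
z107.5 t10.92 [569.6 -28.8 107.6] d 0.020 F [1.8 5.3 3.8] T [ 0.93 -0.16  0.41] op 0.156 g 37.8
off up t11.22 [569.6 -28.8 107.4] d 0.020 F [1.2 4.4 4.9] T [ 1.02 -0.19  0.36] op 0.153 g 38.0
```

View pics/off.png

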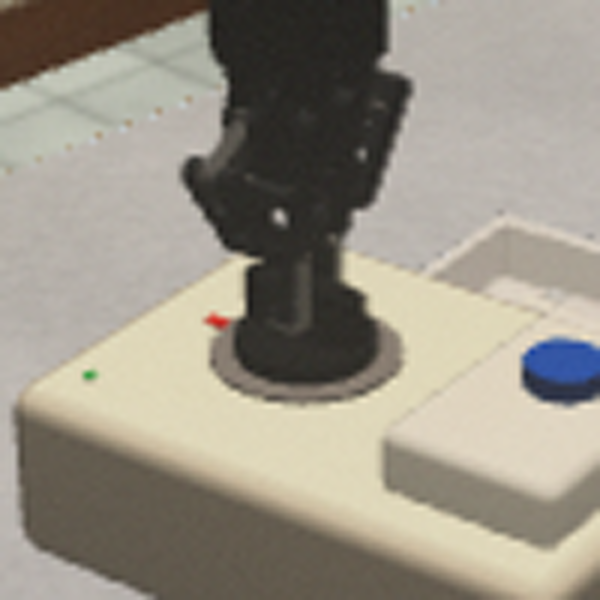

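The side view shows the bar now pointing toward the red mark at (215,320). The +0.4 N m pull toward off suggests I stopped slightly short. I'll ease a little further, watching the torque.

```bash
python3 - <<'E'
from m import *
for d in(0.0,-0.02,-0.04):
    bot.movel([569.7,-28.9,107.5],[np.pi,0,Y(d)],max_speed=20); bot.dwell(.1); s,_=rep("cmd %.2f"%d)
    if s["wrist_torque"][2]<0.1: break
bot.dwell(.2); rep("e")
E
```

```text
cmd 0.00 t11.62 [569.6 -28.8 107.6] d 0.001 F [0.1 4.4 3.4] T [ 0.98 -0.06  0.04] op 0.154 g 37.7
e t11.82 [569.5 -28.8 107.5] d 0.001 F [-0.2  4.6  3.7] T [ 1.   -0.06  0.03] op 0.159 g 37.7
```

At d=0.001 the torque is about zero, so the dial is at off and locked. I'll let it up fully, then push down and turn out.

```bash
python3 - <<'E'
from m import *
p=[569.7,-28.7]
bot.movel([*p,108.5],max_speed=10); bot.dwell(.3); rep("up")
for z in(106,104,102,101.4): bot.movel([*p,z],max_speed=15); s,_=rep("z%.1f"%z)
bot.dwell(.1); s,_=rep("down")
E
```

```text
up t12.37 [569.5 -28.8 107.7] d 0.001 F [ 2.   4.1 -4.9] T [ 0.82 -0.74 -0.06] op 0.153 g 36.5
z106.0 t12.68 [569.5 -28.8 106. ] d 0.000 F [0.5 4.  2.2] T [ 0.81 -0.17 -0.05] op 0.152 g 37.4
z104.0 t12.97 [569.6 -28.8 104.2] d 0.000 F [-0.5  5.1  3.7] T [ 0.83  0.08 -0.01] op 0.151 g 37.7
z102.0 t13.25 [569.6 -28.8 102.1] d 0.000 F [-1.5  4.5  5. ] T [0.83 0.06 0.01] op 0.151 g 37.8
z101.4 t13.50 [569.6 -28.8 101.5] d 0.000 F [-1.9  4.3  4.5] T [0.74 0.24 0.03] op 0.154 g 37.9
down t13.60 [569.6 -28.8 101.5] d 0.000 F [-1.5  3.   5. ] T [0.77 0.21 0.04] op 0.157 g 37.9
```

The top stop is at z=107.6 and the dial is now 6.1 mm down, so the lock is free. I turn out, let it up and continue to the fifth click.

```bash
python3 - <<'E'
from m import *
def adapt(ds,z):
    for d in ds:
        s=bot.get_state(); p=s["tcp_pos"][:2]+0.12*s["contact_force"][:2]
        if not turn([d],[*p,z]): return False
    return True
if adapt([0.06,0.15,0.3,0.45,0.524],101.4):
    s=bot.get_state(); bot.movel([*s["tcp_pos"][:2],107.6],max_speed=20); rep("up")
    if adapt([0.75,1.047,1.3,1.571,1.85,2.094],107.5): bot.dwell(.2); rep("click4")
E
```

```text
cmd 0.06 t13.85 [569.6 -28.9 101.6] d 0.058 F [-0.8  2.   4.7] T [0.34 0.08 0.24] op 0.152 g 37.9
cmd 0.15 t14.10 [569.5 -29.  101.6] d 0.149 F [-1.2  1.2  6.1] T [0.51 0.27 0.05] op 0.152 g 38.0
cmd 0.30 t14.40 [569.5 -29.2 101.6] d 0.300 F [-0.6  2.2  6.1] T [ 0.57  0.17 -0.17] op 0.154 g 38.0
cmd 0.45 t14.70 [569.5 -29.5 101.6] d 0.450 F [-1.4  1.7  6.7] T [ 0.51  0.29 -0.18] op 0.154 g 38.1
cmd 0.52 t14.95 [569.4 -29.6 101.7] d 0.523 F [-1.6  2.6  6.6] T [ 0.58  0.35 -0.05] op 0.157 g 38.0
up t15.41 [569.3 -29.6 107.5] d 0.524 F [-0.7  2.9  2.9] T [0.62 0.05 0.02] op 0.154 g 37.6
cmd 0.75 t15.78 [569.2 -29.9 107.5] d 0.748 F [-1.5 -0.4  1.8] T [-0.07 -0.01  0.08] op 0.152 g 37.5
cmd 1.05 t16.23 [568.8 -30.3 107.4] d 1.044 F [-1.5 -0.8  2. ] T [ 0.02  0.14 -0.07] op 0.153 g 37.4
cmd 1.30 t16.63 [568.4 -30.5 107.5] d 1.296 F [-1.4  0.3  3.1] T [-0.05  0.2   0.02] op 0.154 g 37.5
cmd 1.57 t17.06 [568.  -30.7 107.5] d 1.568 F [-2.3  0.3  2.9] T [-0.19  0.38 -0.03] op 0.158 g 37.5
cmd 1.85 t17.48 [567.5 -30.7 107.4] d 1.846 F [-1.7 -0.6  2.8] T [-0.16  0.4   0.07] op 0.155 g 37.6
cmd 2.09 t17.88 [567.1 -30.6 107.3] d 2.090 F [-1.6  0.2  1.4] T [ 0.03  0.39 -0.02] op 0.157 g 37.5
click4 t18.07 [567.  -30.6 107.3] d 2.092 F [-2.6  1.3  2.4] T [0.13 0.44 0.03] op 0.153 g 37.4
```

The torque is near zero at every click, so the count is consistent. Next is the fifth click, then release and retreat.

```bash
python3 - <<'E'
from m import *
for d in(2.3,2.45,2.618):
    s=bot.get_state(); p=s["tcp_pos"][:2]+0.12*s["contact_force"][:2]
    if not turn([d],[*p,107.6]): raise SystemExit
bot.dwell(.3); s,d=rep("click5")
if abs(s["wrist_torque"][2])<0.2:
    bot.grip(0.3); rep("open"); bot.grip(0.7); s,_=rep("open")
    x,y=s["tcp_pos"][:2]
    bot.movel([x,y,160],max_speed=60); bot.movel([x,y,230],max_speed=150); 
    bot.move_ptp([226,-501,231],[np.pi,0,0.424]); rep("away")
    t=imaging.capture("top"); s=imaging.capture("side")
    cv2.imwrite("pics/end.png",np.hstack([zoom(t,300,180,90,120,4.4),zoom(s,250,200,90,120,4.4)])); cv2.imwrite("pics/top_end.png",t)
    t0=cv2.imread("pics/top0.png"); df=cv2.absdiff(t,t0).max(2); print([(n,int((df[b:d,a:c]>60).sum())) for n,(a,b,c,d) in dict(head=(200,235,242,308),tray=(250,205,295,265),box=(388,190,430,238),dial=(325,200,360,240)).items()])
E
```

```text
cmd 2.30 t18.43 [566.7 -30.5 107.5] d 2.297 F [-1.4 -0.1  0.1] T [-0.03  0.27  0.04] op 0.153 g 37.3
cmd 2.45 t18.73 [566.5 -30.3 107.5] d 2.446 F [-1.8  1.1  1. ] T [ 0.23  0.35 -0.07] op 0.156 g 37.3
cmd 2.62 t19.05 [566.3 -30.1 107.5] d 2.613 F [-1.5  0.8 -0.3] T [ 0.12  0.26 -0.02] op 0.153 g 37.2
click5 t19.35 [566.3 -30.1 107.5] d 2.617 F [-0.9  1.1 -0.7] T [0.27 0.22 0.06] op 0.155 g 37.1
open t19.62 [566.9 -30.4 107.9] d 2.618 F [0.4 0.  0.4] T [-0.01 -0.    0.02] op 0.302 g 0.0
open t20.05 [566.3 -30.2 107.6] d 2.618 F [ 0.2 -0.8 -0.1] T [-0.04 -0.02  0.01] op 0.697 g 0.0
away t23.77 [ 226.8 -500.6  231. ] d 2.880 F [0.4 0.3 0.6] T [-0.05  0.04  0.03] op 0.702 g 0.0
[('head', 0), ('tray', 0), ('box', 0), ('dial', 36)]
```

View pics/end.png

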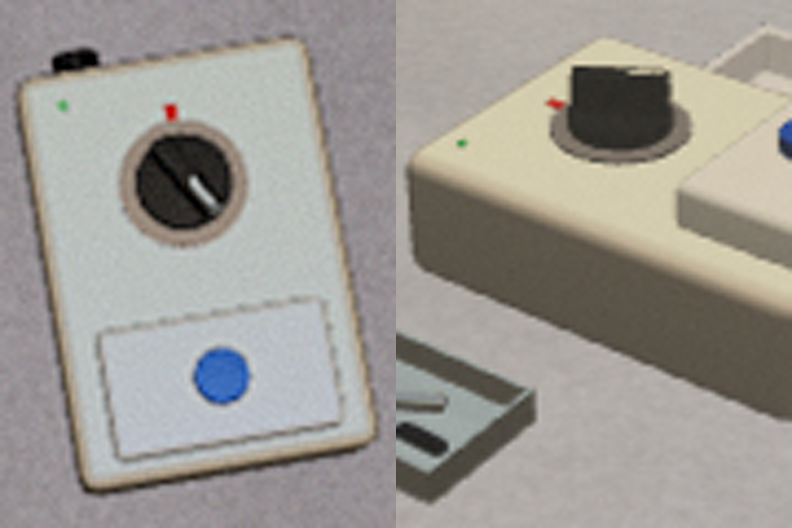

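The pointer runs from (190,178) to (215,211) in the top crop, about 150° clockwise from the red mark. That is the fifth click, and the other things haven't moved.

```bash
python3 -c "
from bench import bot
print(bot.sign_off())"
```

```text
the job is handed in; nothing more can be done
None
```

The dial went back to the off stop and locked, was turned out to the fifth click (about 2.62 rad, torque near zero) and let go there; the box, tray and steamer head showed no movement, and the job was handed in at about 24 s, with no verdict returned.

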